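# Aim the code reader's sprung mirror at the freshly marked sleeve

### The job

The code reader is parked on the yellow corner marks. Slide its stand flat over the desk, without lifting it, onto the green corner marks in front of the rack, so that it sits squarely inside them. Then turn its sprung mirror by the red wing on top until the reflected red aiming beam points at the middle of the square code on the one sleeve that has been laser-marked, so that the reader sees that code in the mirror. The mirror swings back when let go, so finish while still holding it steadily at that angle, and do not disturb the three sleeves or the tube bundles.

Things in the scene. Friction and masses are not known exactly. Their poses are not given: they have to be found in the camera images.
- stand_foot (a point): the code reader's stand: aluminium base plate 88 x 136 mm, top at 10 mm height, on four rubber feet, with a grey box-shaped reader at its -y end and a mirror at its +y end; loose, 0.7 to 1.0 kg, must stay on the desk. The point is the centre of its underside (z = 0 on the desk); own x = across the plate, from the robot towards the rack; own y = along the plate from the reader to the mirror; z up
- reader_grip (a point): centre of the reader's grey housing, fixed on the stand at own (0, -43, 55) mm of stand_foot, axes as stand_foot. The housing is 44 mm across own x (black front 46 mm), 50 mm along own y, from 30 to 80 mm height: the place to take hold of the stand, across its 44 mm, from above. It looks along +y at the mirror
- mirror_wing (a point): grip centre of the red wing on top of the mirror, on the mirror's vertical turning axis, 107 mm above the desk, at own (0, 46) mm of stand_foot. The wing is a bar 36 mm long along its own y, 9 mm thick along its own x, from 91 to 119 mm height; it turns with the mirror. The glass (43 mm wide, 40 mm high, middle at 55 mm height) is under it in the same plane and faces own +x; the black mirror frame below the wing reaches up to 80 mm, a round collar of radius 9 mm up to 91 mm
- mirror (a joint): turn of the mirror about its vertical axis, rad, 0 at rest against its stop, at most 1.05; positive is clockwise seen from above. A spring drives it back to 0 (torque 0.010 N m at 0, 0.042 N m at 1.05 rad). The wing's x axis stands at yaw (stand yaw - 0.175 - value)
- sight (a point): the reader's reflected line of sight, drawn as a thin red beam 175 mm long. The point lies on the mirror's turning axis, 55 mm above the desk; own x points out along the reflected beam. Its yaw is (stand yaw + 1.222 - 2 x mirror value): by the law of reflection the beam turns twice as far as the mirror, the same way. The incoming beam runs along the stand's +y
- marked_sleeve_face (a point): centre of the 22 mm black and white square code on the flat of the marked sleeve, 55 mm above the desk, 17 mm from the sleeve's axis; own x points away from the mirror into the sleeve, z up. The sleeves are steel, 32 mm thick with a 38 mm collar, top 84 mm above the desk, standing loose in the rack's pockets, 46 mm apart in a row; about 0.13 to 0.20 m from the mirror when the stand is on the green marks
- blank_sleeve_1_face (a point): the same point of a sleeve with a bare flat (not marked)
- blank_sleeve_2_face (a point): the same point of the other sleeve with a bare flat (not marked)
- read_mark_spot (a point): centre of the four green corner marks stuck on the desk (inner opening 94 x 144 mm), where the stand shall be; the stand's own x and y must lie along this frame's x and y. Beware of the laser head and its blue arm, which hang over the desk beyond x = 0.54 m from 0.29 m up: cross the desk nearer the robot than that
- park_mark_spot (a point): centre of the four yellow corner marks where the stand is parked at the start, same size and axes
- bundle_a: bystander: rubber-banded block of tubes, 106 x 65 x 77 mm, loose, behind the yellow marks; origin at the centre of its underside
- bundle_b: bystander: a narrower block of tubes, 106 x 45 x 78 mm, beside the other; origin at the centre of its underside

How it is judged (in metres and radians):
On the way, in this order (a step that is already met when the one before it is completed fails the run):
1. the stand has been slid onto the green marks (horizontal distance between stand_foot and read_mark_spot below 0.01 m and angle between the x axis of stand_foot and the x axis of read_mark_spot, either way round below 0.12 rad and height (world z) of stand_foot below 0.004 m), for 0.2 s.
2. the reader sees the code in the mirror: the reflected beam is on it (all of step 1 and y of marked_sleeve_face in the frame of sight between -0.009 and 0.009 m and x of marked_sleeve_face in the frame of sight above 0.08 m), for 0.3 s.
At the end, for the whole second after the job is handed in: Stand flat on the desk (under 4 mm up), within 10 mm and 0.12 rad of the green marks; the reflected sight line passes within 9 mm of the code's centre; the fingers still hold the mirror (over 0.2 N), which is at rest; sleeves within 8 mm of where they stood (all of step 2 and contact force between the fingers and mirror above 0.2 N and velocity of joint mirror between -0.05 and 0.05 rad/s and distance of each of marked_sleeve_face, blank_sleeve_1_face, blank_sleeve_2_face from where it was at the start of the episode below 0.008 m); the arm keeps its last pose, push and grip.
It fails at once if the stand is lifted off the desk (its underside more than 8 mm up) (height (world z) of stand_foot above 0.008 m).
It fails at once if the stand is tipped by more than 0.15 rad (angle between stand_foot's own z axis and vertical above 0.15 rad).
It fails at once if a sleeve is knocked out of place by more than 10 mm (distance of any of marked_sleeve_face, blank_sleeve_1_face, blank_sleeve_2_face from where it was at the start of the episode above 0.01 m).
It fails at once if a tube bundle is pushed more than 20 mm (distance of any of bundle_a, bundle_b from where it was at the start of the episode above 0.02 m).
It also fails if it takes over 48 s, if anything falls off the work surface, if the arm or the gripper's body presses on something with over 40 N, if the wrist force passes 120 N, or if a joint passes its speed limit or range.

### The arm

A 6-joint arm with a two-finger parallel gripper is mounted at the origin on a cart in front of the work surface, level with it; the furniture and walls round the work are solid. World frame = base frame: x ahead of the robot, y to its left, z up, the work surface at z = 0. Lengths are in mm, angles in rad, forces in N, time in s.
With the tool pointing down it reaches from about 325 to 1000 mm from the base axis. Payload 5.1 kg.
Tool frame: the origin (TCP) lies on the centre line of the jaws, within the pads' length; the fingertips stand manip.tip_extent ahead of it and the grasp point (between the pads) lies 3 mm ahead of it (manip.tip_extent is the distance from the TCP to the fingertips, in mm); z points along the fingers, y is the direction in which the jaws open and shut (so a half turn about z gives the same grasp; the last joint's range is limited). The gripper opens to 85 mm and grips with 20 to 120 N. Pads are 22 mm wide; open, the fingers measure 114 mm over their backs; the gripper's body (76 mm by 85 mm) begins 54 mm behind the grasp point. The pads swing forward as they close: fully open they stand 13 mm farther back than shut.
Start: joints at [1.186, 0.124, 1.65, -0, 1.367, -0.083], TCP at [193.227, 620.603, 253.322] pointing down, gripper open.
Joint ranges: [-2.61, 2.61], [-1.02, 2.33], [0.03, 2.71], [-1.35, 4.49], [0.32, 2.68], [-2.91, 2.91]. Speed limits (rad/s): [2.57, 2.57, 3.14, 3.14, 3.14, 3.14].

### API

Orientations are given as a unit quaternion [x, y, z, w].
In Python, from station import manip gives the robot as it stands. The module is installed in compiled form; this text tells all that it offers.
- The arm moves only by the tool carry_out, never from a script. Its argument "rows" is a list of rows, each a list of 5 numbers: the shift along the tool's x, y, z in cm, then the turn about the tool's z in rad, then the opening, from 0 (shut) to 1 (fully open). A call has 1 to 12 rows; each row shifts and turns the pose as measured when the row begins, along the tool's axes as they then stand; what a row does not reach is not made up. A row lasts 1/8 s, in which the tool goes at most 62.5 mm and 10.7 degrees, less where a joint would pass 70% of its speed; a pose out of reach is approached as far as the arm can. A call with a gripper value outside its range is refused whole. The fingers move at their own pace and stop on an object; "squeeze" is the grip in N (left out, the last holds). Time passes only in rows, so rows that do not move let the fingers close. It gives the time, the measured TCP pose, the force and the opening at its end, in the units of the state.
- manip.state(): the state, without advancing time (a new reading comes with each control period).
- manip.camera(name): name is "scene" or "top" or "wrist"; returns a dict with "frame" (420x560x3 uint8, red, green, blue), "range_z" (420x560 float32, mm along the optical axis (not along the pixel's ray), 0 where there is no reading), "fx", "fy", "cx", "cy" (pixels), "position" and "attitude" of the camera in the world. Camera axes: x right, y down, z forward; pixel columns grow to the right and rows downward; lengths in mm; the calibration is good to about 2 mm. A picture is of the moment at which its call begins.
- manip.close_job(): hands the job in, once; it reports no verdict.
The state is a dict: "time": time; "joint_pos": joint angles; "joint_velocities": joint speeds; "effort": joint torques, N m; "tcp_pos": TCP position; "tcp_rot": TCP orientation; "ft_force": force on the tool from outside, world axes, zero at the start; "wrist_torque": the same for the moment, N m; "grip_width": opening from 0.0 (shut) to 1.0 (fully open).
Only numpy, scipy, OpenCV 4.12 (cv2) and the standard library are available. Lean on these libraries where they do the work, as an engineer would, in place of code of your own. Each camera call takes 0.05 s, during which the arm holds its last target.

## Working session

There is one attempt and no reset: what is moved stays moved. The work goes in short steps, Python scripts to look and compute and a tool call to move; the robot and the scene stay as the last step left them, time stands still between calls to the robot, and variables do not carry over. Pictures are saved under pics/ and viewed, and the job is handed in when it is done.

Besides the shell and the picture viewer there is one more tool, called after "Call:" by a JSON object that holds its "name" and its "arguments". carry_out: Moves the arm, as the interface text tells. Its arguments: {"type":"object","properties":{"rows":{"type":"array"},"squeeze":{"type":"number"}},"required":["rows"]}

```bash
mkdir -p pics; ls; cat > h.py <<'E'
import numpy as np, cv2, pickle
from station import manip
from scipy.spatial.transform import Rotation as R
def Rc(c):
    a=np.array(c["attitude"],float)
    return R.from_quat(a).as_matrix() if a.size==4 else a.reshape(3,3)
def snap(n,tag):
    c=manip.camera(n); c=dict(c); pickle.dump(c,open(f"pics/{tag}.pkl","wb"))
    cv2.imwrite(f"pics/{tag}.png",c["frame"][:,:,::-1]); return c
def load(tag): return pickle.load(open(f"pics/{tag}.pkl","rb"))
def ray(c,u,v):
    d=np.array([(u-c["cx"])/c["fx"],(v-c["cy"])/c["fy"],1.0]); return np.array(c["position"],float),Rc(c)@d
def onz(c,u,v,z):
    p,d=ray(c,u,v); return p+d*(z-p[2])/d[2]
def cloud(c):
    h,w=c["range_z"].shape; u,v=np.meshgrid(np.arange(w),np.arange(h)); z=c["range_z"]
    P=np.stack([(u-c["cx"])/c["fx"]*z,(v-c["cy"])/c["fy"]*z,z],-1)
    return P@Rc(c).T+np.array(c["position"],float)
def proj(c,P):
    q=Rc(c).T@(np.array(P,float)-np.array(c["position"],float)); return q[0]/q[2]*c["fx"]+c["cx"],q[1]/q[2]*c["fy"]+c["cy"]
E
python3 - <<'E'
from h import *
for n in ("scene","top","wrist"):
    c=snap(n,n+"0"); print(n,c["position"],c["attitude"],c["fx"],c["cx"],c["cy"])
s=manip.state(); print(s, manip.tip_extent)
E
```

```text
pics
scene [ 231.51474978 -231.26984737  682.82833628] [ 0.89323756 -0.23641848  0.0906576  -0.37150258] 491.6814935217512 280.98902421907127 205.94281253097162
top [368.72600726 286.0725926  920.35912453] [ 0.70650406 -0.69971329  0.07393042 -0.07607646] 472.3659197561295 285.2508579081875 214.7908221766564
wrist [119.83884062 641.76639445 371.58278886] [0.79606619 0.58621732 0.08856997 0.12158628] 313.8449652221626 282.1721662186656 208.38162896814035
{'time': 0.15, 'joint_pos': array([ 1.18643474e+00,  1.24332501e-01,  1.65135863e+00, -3.13499773e-05,
        1.36751821e+00, -8.25966280e-02]), 'joint_velocities': array([-0.00199744, -0.00159276, -0.00352794, -0.00010705, -0.00092146,
        0.00173347]), 'effort': array([ 6.43277072e-04, -4.24230123e+01, -3.66012812e+01, -6.13280213e-05,
        4.60730036e-03, -8.06738676e-07]), 'tcp_pos': array([193.05008179, 620.20589532, 252.35112857]), 'tcp_rot': array([ 1.50307454e-01,  9.88638971e-01, -7.89963657e-04, -1.72088393e-04]), 'ft_force': array([-0.7433441 , -0.96933162,  0.14887932]), 'wrist_torque': array([-0.06618696, -0.01549802,  0.02863325]), 'grip_width': 0.9983066864647561} 22.0
```

View pics/scene0.png

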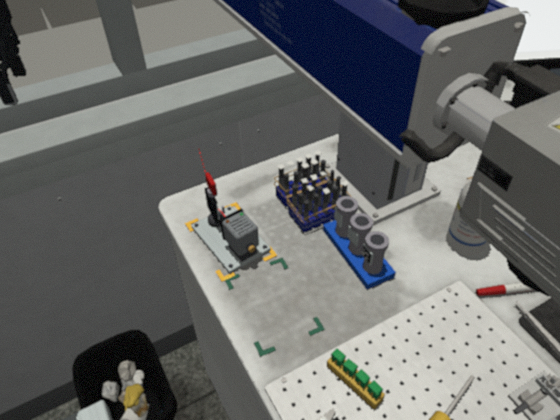

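View pics/top0.png

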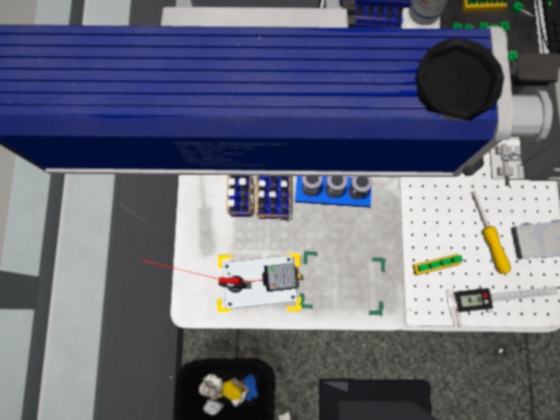

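View pics/wrist0.png

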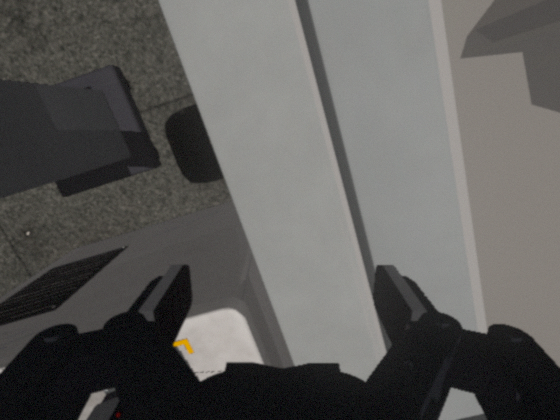

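```bash
python3 - <<'E'
from h import *
for t in ("top0","scene0"):
    c=load(t); hsv=cv2.cvtColor(c["frame"],cv2.COLOR_RGB2HSV)
    for name,lo,hi in (("yel",(15,120,120),(35,255,255)),("grn",(65,50,40),(95,255,200))):
        m=cv2.inRange(hsv,lo,hi); n,l,st,ce=cv2.connectedComponentsWithStats(m)
        for i in range(1,n):
            if st[i,4]>15:
                p=onz(c,*ce[i],0); print(t,name,st[i],ce[i].round(1),p.round(0)[:2])
c=load("scene0"); im=c["frame"][180:300,300:420,::-1]; cv2.imwrite("pics/s_z.png",cv2.resize(im,None,fx=5,fy=5,interpolation=cv2.INTER_CUBIC))
c=load("top0"); im=c["frame"][165:325,170:400,::-1]; cv2.imwrite("pics/t_z.png",cv2.resize(im,None,fx=3.4,fy=3.4,interpolation=cv2.INTER_CUBIC))
E
```

```text
top0 yel [464   0  43   8 178] [483.6   4.8] [1045. -142.]
top0 yel [483 226  28  48 581] [496.6 249.5] [ 502. -125.]
top0 yel [287 253  13  15  86] [295.8 258.6] [480. 268.]
top0 yel [218 255  13  13  85] [222.2 259.1] [478. 412.]
top0 yel [413 254  48  21 210] [433.4 265.4] [469.   0.]
top0 yel [297 273   4   6  18] [298.6 275.8] [447. 263.]
top0 yel [287 297  15  14 104] [295.4 305.6] [390. 269.]
top0 yel [217 299  14  13  88] [221.1 306.7] [386. 411.]
top0 yel [219 381  23  19 277] [230.8 390.7] [234. 387.]
top0 grn [511   0  14  14 133] [517.1   6.8] [1040. -216.]
top0 grn [452  21  23   8 129] [462.1  25.2] [994. -92.]
top0 grn [477  20  34  12 215] [495.   25.1] [ 995. -163.]
top0 grn [508  50  10  12 102] [512.5  55.1] [ 923. -195.]
top0 grn [303 251  14  13  78] [307.8 255.3] [487. 245.]
top0 grn [419 256  44  14 173] [441.1 262.6] [475. -15.]
top0 grn [372 258  13  13  79] [380.3 262.4] [474. 104.]
top0 grn [269 267   5   5  20] [271.  268.9] [459. 316.]
top0 grn [300 294  12  14  59] [304.7 302.6] [396. 251.]
top0 grn [369 302  14  13  82] [377.6 309.7] [384. 112.]
scene0 
[... 236 characters left out ...]
yel [216 270  19  11  95] [224.3 275.3] [390. 269.]
scene0 yel [328 359  52  46 296] [353.  381.9] [472.   3.]
scene0 yel [124 384  18  26 276] [131.6 394.7] [187. 143.]
scene0 yel [430 411  20   9 113] [439.6 416.1] [546. -96.]
scene0 grn [270 258  17  11  71] [279.4 262.4] [486. 247.]
scene0 grn [226 274  13  15  56] [230.9 281.8] [394. 252.]
scene0 grn [309 318  15  17 101] [316.6 326.9] [474. 105.]
scene0 grn [255 342  20  14 112] [263.4 349.2] [383. 113.]
scene0 grn [332 349  13  16 129] [338.  356.2] [475.  47.]
scene0 grn [343 359  14  17 131] [349.8 366.5] [481.  25.]
scene0 grn [356 370  14  17 138] [362.2 377.5] [487.   2.]
scene0 grn [368 381  15  17 136] [374.7 388.7] [493. -21.]
```

View pics/s_z.png

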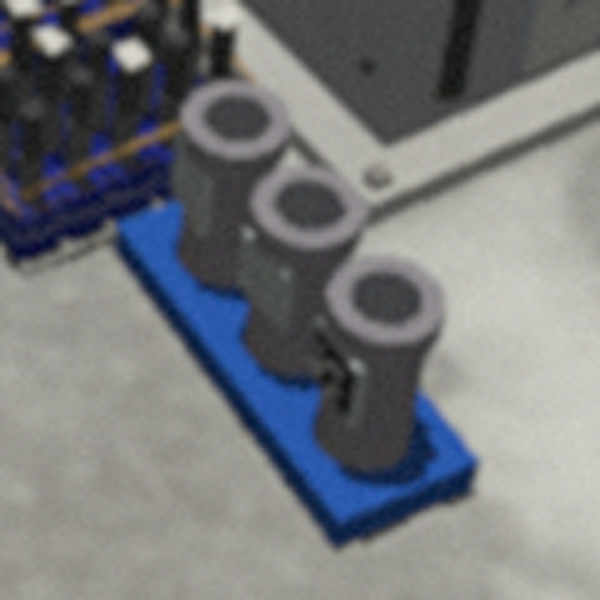

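View pics/t_z.png

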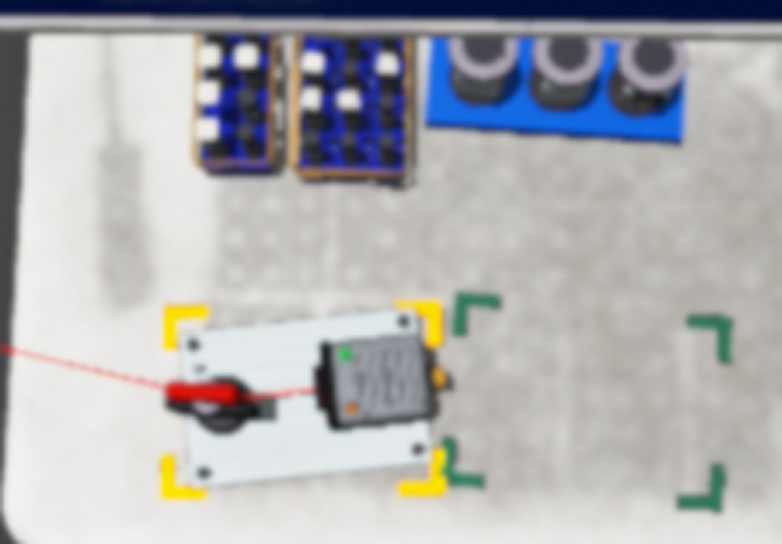

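```bash
cat >> h.py <<'E'
def rect(P):
    (x,y),(w,h),a=cv2.minAreaRect(P[:,:2].astype(np.float32)); 
    return np.round([x,y,w,h,a],1)
E
python3 - <<'E'
from h import *
for t in ("top0","scene0"):
    c=load(t); P=cloud(c); f=(P[...,0]>340)&(P[...,0]<510)&(P[...,1]>230)&(P[...,1]<450)
    print(t,"deskz",np.median(P[(P[...,0]>400)&(P[...,0]<460)&(P[...,1]>130)&(P[...,1]<200)][:,2]))
    for nm,lo,hi in (("plate",7,14),("house",76,84),("wing",112,125)):
        m=(f&(P[...,2]>lo)&(P[...,2]<hi)).astype(np.uint8)
        n,l,st,ce=cv2.connectedComponentsWithStats(m)
        i=1+np.argmax(st[1:,4]); Q=P[l==i]; print(nm,len(Q),rect(Q),Q.mean(0).round(1), np.median(Q[:,2]))
    f=(P[...,0]>540)&(P[...,0]<680)&(P[...,1]>80)&(P[...,1]<330)&(P[...,2]>80)&(P[...,2]<90)
    n,l,st,ce=cv2.connectedComponentsWithStats(f.astype(np.uint8))
    for i in range(1,n):
        if st[i,4]>30: Q=P[l==i]; print("sleeve",len(Q),Q.mean(0).round(1),rect(Q),ce[i])
    hsv=cv2.cvtColor(c["frame"],cv2.COLOR_RGB2HSV)
    m=cv2.inRange(hsv,(0,140,70),(8,255,255))|cv2.inRange(hsv,(172,140,70),(180,255,255))
    n,l,st,ce=cv2.connectedComponentsWithStats(m)
    for i in range(1,n):
        if st[i,4]>30 and ce[i][0]<400: print("red",st[i],ce[i].round(1),onz(c,*ce[i],115).round(0))
E
```

```text
top0 deskz -0.21730760612678068
plate 2056 [435.1 338.1  88.  135.7   6.8] [431.6 345.   10. ] 9.957862733002173
house 725 [439.7 298.2  44.6  54.5   7.3] [439.3 298.7  80. ] 79.90354580725352
wing 112 [429.4 383.5   8.9  34.7   0.5] [429.3 383.4 118.1] 118.21047403708997
sleeve 206 [613.5 240.7  84.2] [6.122e+02 2.408e+02 2.240e+01 3.700e+01 6.000e-01] [312.11650485 180.84951456]
sleeve 240 [612.3 195.4  84.1] [6.111e+02 1.949e+02 2.530e+01 3.720e+01 6.000e-01] [336.78333333 181.6875    ]
sleeve 266 [610.4 149.8  83.9] [609.7 149.3  37.5  28.6  83.2] [361.62406015 182.94360902]
red [219 277  25   8 126] [230.5 280.4] [428. 381. 115.]
scene0 deskz 0.9449840676354597
plate 1233 [433.2 339.3  89.6 137.6   6.9] [414.6 326.   10.9] 10.89940558457829
house 650 [438.6 299.   46.5  56.3   8.5] [436.4 297.8  80.8] 80.97391498290227
wing 92 [426.9 384.6  35.6   9.1  87.7] [426.3 382.1 118.3] 118.66423742388065
sleeve 303 [616.7 241.1  85. ] [617.8 242.7  37.6  36.6  60.2] [346.44224422 203.92079208]
sleeve 333 [613.8 195.4  85. ] [614.7 196.3  38.8  36.6  59.1] [360.74774775 221.32432432]
sleeve 366 [611.1 149.6  85. ] [611.9 149.9  37.6  37.3  57.2] [376.2568306  239.97814208]
red [205 172  11  23 111] [210.4 182.2] [426. 378. 115.]
```

```bash
cat >> h.py <<'E'
def pose():
    s=manip.state(); M=R.from_quat(s["tcp_rot"]).as_matrix(); return np.array(s["tcp_pos"]),np.arctan2(M[1,1],M[0,1]),M,s
def plan(target,yang,n,opening=1.0):
    p,a,M,s=pose(); p0=p.copy()
    target=np.array(target,float); da=(yang-a+np.pi)%(2*np.pi)-np.pi
    for i in range(n):
        st=(target-p0)/n; aa=a+da*i/n
        x=np.array([np.cos(aa+np.pi/2),np.sin(aa+np.pi/2)]);y=np.array([np.cos(aa),np.sin(aa)])
        print([round(float(st[:2]@x)/10,2),round(float(st[:2]@y)/10,2),round(-st[2]/10,2),round(-da/n,3),opening])
    print("tilt",M[:,2].round(4),"from",p0.round(1),a.round(3),"da",round(da,3))
E
python3 - <<'E'
from h import *
c=load("scene0"); print(onz(c,368.6,255,55))
plan([439.6,295.8,200],0.119,9)
E
```

```text
[599.56750864 148.79810031  55.        ]
[-3.69, -2.63, np.float64(0.58), np.float64(0.128), 1.0]
[-3.99, -2.14, np.float64(0.58), np.float64(0.128), 1.0]
[-4.23, -1.61, np.float64(0.58), np.float64(0.128), 1.0]
[-4.4, -1.06, np.float64(0.58), np.float64(0.128), 1.0]
[-4.5, -0.49, np.float64(0.58), np.float64(0.128), 1.0]
[-4.53, 0.09, np.float64(0.58), np.float64(0.128), 1.0]
[-4.48, 0.67, np.float64(0.58), np.float64(0.128), 1.0]
[-4.36, 1.23, np.float64(0.58), np.float64(0.128), 1.0]
[-4.16, 1.78, np.float64(0.58), np.float64(0.128), 1.0]
tilt [-6.0e-04 -1.5e-03 -1.0e+00] from [193.1 620.2 252.4] 1.269 da -1.15
```

Call:
{"name": "carry_out", "arguments": {"rows": [[-3.7, -2.6, 0.6, 0.128, 1], [-4.0, -2.1, 0.6, 0.128, 1], [-4.2, -1.6, 0.6, 0.128, 1], [-4.4, -1.1, 0.6, 0.128, 1], [-4.5, -0.5, 0.6, 0.128, 1], [-4.5, 0.1, 0.6, 0.128, 1], [-4.5, 0.7, 0.6, 0.128, 1], [-4.4, 1.2, 0.6, 0.128, 1], [-4.2, 1.8, 0.6, 0.128, 1], [0, 0, 0, 0, 1]]}}

```text
time: 1.4
tcp_pos: [439.7, 280.7, 193.7]
tcp_rot: [0.678, 0.735, -0.003, 0.0]
ft_force: [0.0, 0.6, 0.5]
grip_width: 1.0
```

```bash
python3 - <<'E'
from h import *
plan([439.6,295.8,140],0.119,3)
c=snap("wrist","wrist1")
P=cloud(c); print(pose()[3]["time"])
for nm,lo,hi in (("plate",7,14),("house",76,84),("wing",112,125)):
    m=((P[...,2]>lo)&(P[...,2]<hi)&(P[...,0]>340)&(P[...,0]<500)&(P[...,1]>230)&(P[...,1]<450)).astype(np.uint8)
    n,l,st,ce=cv2.connectedComponentsWithStats(m)
    i=1+np.argmax(st[1:,4]); Q=P[l==i]; print(nm,len(Q),rect(Q),Q.mean(0).round(1))
E
```

```text
[0.5, 0.04, np.float64(1.79), np.float64(-0.013), 1.0]
[0.5, 0.04, np.float64(1.79), np.float64(-0.013), 1.0]
[0.5, 0.05, np.float64(1.79), np.float64(-0.013), 1.0]
tilt [-0.0031 -0.004  -1.    ] from [439.7 280.7 193.7] 0.081 da 0.038
1.45
plate 4629 [455.4 341.2  43.3 135.3   6.8] [458.6 353.5   8.8]
house 3693 [438.3 298.7  45.8  54.2   7. ] [438.1 300.4  79. ]
wing 1047 [428.  383.9  36.    9.   86.8] [428.1 384.1 117.1]
```

View pics/wrist1.png

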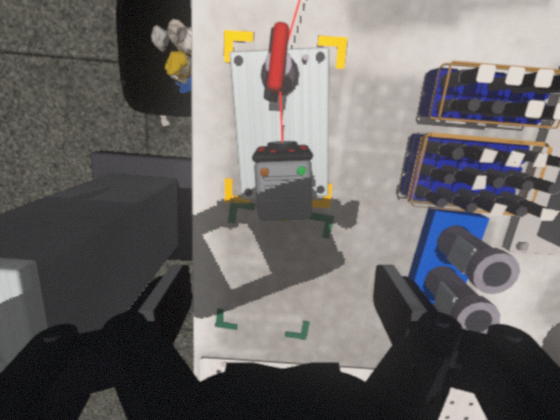

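Call:
{"name": "carry_out", "arguments": {"rows": [[0.5, 0.0, 1.8, -0.013, 1], [0.5, 0.0, 1.8, -0.013, 1], [0.5, 0.0, 1.8, -0.013, 1], [0, 0, 0, 0, 1]]}}

```text
time: 1.95
tcp_pos: [434.5, 299.8, 134.5]
tcp_rot: [0.659, 0.752, -0.004, -0.001]
ft_force: [0.6, -0.9, 0.4]
grip_width: 1.0
```

```bash
python3 - <<'E'
from h import *
plan([439.0,295.8,68],0.119,4)
E
```

```text
[-0.11, 0.1, np.float64(1.66), np.float64(0.003), 1.0]
[-0.11, 0.1, np.float64(1.66), np.float64(0.003), 1.0]
[-0.11, 0.1, np.float64(1.66), np.float64(0.003), 1.0]
[-0.11, 0.1, np.float64(1.66), np.float64(0.003), 1.0]
tilt [-0.0059 -0.0042 -1.    ] from [434.5 299.8 134.5] 0.131 da -0.012
```

Call:
{"name": "carry_out", "arguments": {"rows": [[-0.1, 0.1, 1.6, 0, 1], [-0.1, 0.1, 1.6, 0, 1], [-0.1, 0.1, 1.6, 0, 1], [-0.1, 0.1, 1.5, 0, 1], [0, 0, 0, 0, 1]]}}

```text
time: 2.58
tcp_pos: [438.8, 295.8, 66.8]
tcp_rot: [0.659, 0.752, -0.004, -0.001]
ft_force: [-0.8, 0.4, 0.0]
grip_width: 1.0
```

```bash
python3 - <<'E'
from h import *
plan([439.0,295.8,68],0.119,1)
E
```

```text
[-0.01, 0.02, np.float64(-0.12), np.float64(0.012), 1.0]
tilt [-0.0062 -0.0046 -1.    ] from [438.8 295.8  66.8] 0.131 da -0.012
```

Call:
{"name": "carry_out", "arguments": {"rows": [[0, 0, 0, 0.01, 0.3], [0, 0, 0, 0, 0.3], [0, 0, 0, 0, 0.3], [0, 0, 0, 0, 0.3], [0, 0, 0, 0, 0.3]], "squeeze": 30}}

```text
time: 3.2
tcp_pos: [439.3, 296.1, 67.9]
tcp_rot: [0.663, 0.748, -0.003, -0.0]
ft_force: [-1.5, -1.4, -2.5]
grip_width: 0.511
```

```bash
cat >> h.py <<'E'
def stand(c,lo=(330,60),hi=(520,460),dz=0):
    P=cloud(c)+np.array([0,0,dz]); f=(P[...,0]>lo[0])&(P[...,0]<hi[0])&(P[...,1]>lo[1])&(P[...,1]<hi[1])
    for nm,a,b in (("plate",7,14),("house",76,84),("wing",112,125)):
        m=(f&(P[...,2]>a)&(P[...,2]<b)).astype(np.uint8)
        n,l,st,ce=cv2.connectedComponentsWithStats(m)
        if n<2: print(nm,"none"); continue
        i=1+np.argmax(st[1:,4]); Q=P[l==i]; print(nm,len(Q),rect(Q),Q.mean(0).round(1))
E
python3 - <<'E'
from h import *
c=snap("top","top2"); stand(c); c=snap("scene","scene2"); stand(c)
print(pose()[:2],pose()[2][:,2],pose()[3]["ft_force"])
E
```

```text
plate 317 [405.8 381.6  39.8  42.1   6.7] [400.6 383.6  10. ]
house 26 [424.2 397.5  16.7   4.8  80.8] [424.4 398.4  79.6]
wing 97 [4.294e+02 3.850e+02 8.600e+00 3.090e+01 1.000e-01] [429.4 385.5 118. ]
plate 1111 [432.8 339.   88.2 136.7   7.4] [414.7 320.2  10.9]
house 506 [439.6 290.6  64.9  48.3  32.7] [440.6 290.7  80.7]
wing 123 [411.9 292.   13.5  37.2  27.1] [413.5 289.1 118.2]
(array([439.31389438, 296.1162094 ,  67.94594843]), np.float64(0.12062906308469587)) [-0.00451808 -0.00377746 -0.99998266] [-0.70226468  0.39874619 -1.63868535]
```

View pics/scene2.png

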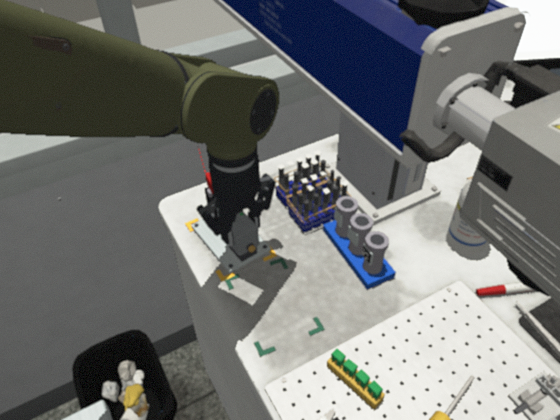

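```bash
python3 - <<'E'
from h import *
plan([431.2,135.7,67.5],-0.083,9,.3)
E
```

```text
[-1.76, -0.3, np.float64(0.0), np.float64(0.023), 0.3]
[-1.77, -0.26, np.float64(0.0), np.float64(0.023), 0.3]
[-1.77, -0.22, np.float64(0.0), np.float64(0.023), 0.3]
[-1.78, -0.18, np.float64(0.0), np.float64(0.023), 0.3]
[-1.78, -0.14, np.float64(0.0), np.float64(0.023), 0.3]
[-1.78, -0.1, np.float64(0.0), np.float64(0.023), 0.3]
[-1.78, -0.06, np.float64(0.0), np.float64(0.023), 0.3]
[-1.78, -0.02, np.float64(0.0), np.float64(0.023), 0.3]
[-1.78, 0.02, np.float64(0.0), np.float64(0.023), 0.3]
tilt [-0.0045 -0.0038 -1.    ] from [439.3 296.1  67.9] 0.121 da -0.204
```

Call:
{"name": "carry_out", "arguments": {"rows": [[-1.0, -0.2, 0, 0.015, 0.3], [-1.8, -0.3, 0, 0.023, 0.3], [-1.8, -0.2, 0, 0.023, 0.3], [-1.8, -0.2, 0, 0.023, 0.3]]}}

```text
time: 3.8
tcp_pos: [435.7, 229.2, 67.9]
tcp_rot: [0.695, 0.719, -0.002, -0.001]
ft_force: [0.1, 3.0, -2.9]
grip_width: 0.506
```

```bash
python3 - <<'E'
from h import *
print(pose()[3]["ft_force"])
plan([431.2,135.7,67.5],-0.083,7,.3)
E
```

```text
[ 0.14922659  2.97972714 -2.94034637]
[-1.33, -0.11, np.float64(0.01), np.float64(0.017), 0.3]
[-1.33, -0.09, np.float64(0.01), np.float64(0.017), 0.3]
[-1.34, -0.06, np.float64(0.01), np.float64(0.017), 0.3]
[-1.34, -0.04, np.float64(0.01), np.float64(0.017), 0.3]
[-1.34, -0.02, np.float64(0.01), np.float64(0.017), 0.3]
[-1.34, 0.0, np.float64(0.01), np.float64(0.017), 0.3]
[-1.34, 0.02, np.float64(0.01), np.float64(0.017), 0.3]
tilt [-0.0034 -0.0015 -1.    ] from [435.7 229.2  67.9] 0.033 da -0.116
```

Call:
{"name": "carry_out", "arguments": {"rows": [[-1.3, -0.1, 0, 0.017, 0.3], [-1.3, -0.1, 0, 0.017, 0.3], [-1.3, -0.1, 0, 0.017, 0.3], [-1.3, 0, 0, 0.017, 0.3], [-1.3, 0, 0, 0.017, 0.3], [-1.0, 0, 0, 0.015, 0.3], [0, 0, 0, 0, 0.3]]}}

```text
time: 4.68
tcp_pos: [431.0, 146.8, 67.9]
tcp_rot: [0.734, 0.679, -0.002, -0.0]
ft_force: [1.0, -0.6, -1.5]
grip_width: 0.508
```

```bash
python3 - <<'E'
from h import *
print(pose()[3]["ft_force"])
plan([431.2,135.7,67.5],-0.083,2,.3)
E
```

```text
[ 1.00947136 -0.59183845 -1.48595795]
[-0.55, 0.05, np.float64(0.02), np.float64(0.003), 0.3]
[-0.55, 0.05, np.float64(0.02), np.float64(0.003), 0.3]
tilt [-0.0041 -0.0024 -1.    ] from [431.  146.8  67.9] -0.077 da -0.006
```

Call:
{"name": "carry_out", "arguments": {"rows": [[-0.6, 0.05, 0, 0.003, 0.3], [-0.5, 0.05, 0, 0.003, 0.3], [0, 0, 0, 0, 0.3]]}}

```text
time: 5.05
tcp_pos: [431.1, 135.3, 67.9]
tcp_rot: [0.736, 0.677, -0.002, -0.001]
ft_force: [-0.4, 0.2, -2.9]
grip_width: 0.512
```

```bash
python3 - <<'E'
from h import *
c=snap("top","top3"); stand(c,(330,60),(520,320)); c=snap("scene","scene3"); stand(c,(330,60),(520,320))
plan([431.2,135.7,67.5],-0.083,1,.3)
c=snap("wrist","wrist3"); stand(c,(330,60),(520,320))
E
```

```text
plate 1739 [436.8 189.5 112.2  88.2  85.4] [433.4 195.2  10. ]
house 79 [430.8 161.3  37.2  11.    3.9] [425.2 161.9  79.9]
wing 114 [439.5 223.9  34.7   9.1  75.4] [439.2 223.9 117.8]
plate 1033 [433.5 178.2 135.9  87.7  85.6] [414.8 142.7  10.8]
house 659 [425.9 128.5  60.   42.7   9.6] [430.8 128.1  80.6]
wing 114 [403.  134.3  13.4  32.9  17.7] [404.4 130.1 118. ]
[0.03, 0.01, np.float64(0.04), np.float64(0.0), 0.3]
tilt [-0.0043 -0.0027 -1.    ] from [431.1 135.4  67.9] -0.083 da -0.0
plate 11466 [457.1 180.  127.4  42.7  85.4] [461.8 192.8   8.8]
house 12596 [424.7 138.7  54.5  58.   84.7] [430.4 141.4  79. ]
wing 5570 [436.8 218.9  26.6   9.2  75.3] [437.1 219.3 117.2]
```

View pics/wrist3.png

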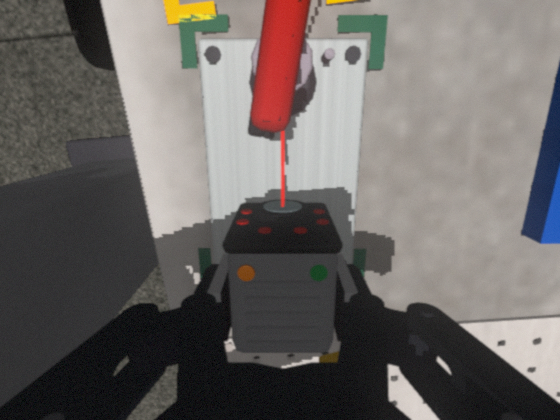

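View pics/scene3.png

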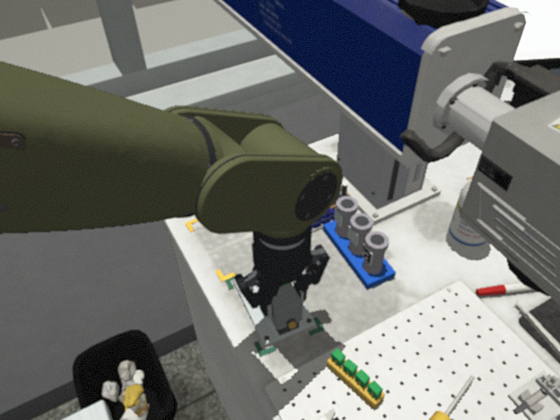

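Call:
{"name": "carry_out", "arguments": {"rows": [[0, 0, 0, 0, 1], [0, 0, 0, 0, 1], [0, 0, 0, 0, 1], [0, 0, 0, 0, 1], [0, 0, -2.5, 0, 1], [0, 0, -3.5, 0, 1], [0, 0, -3.5, 0, 1], [-3, 0, -3.5, 0, 1], [-3, 0, 0, 0, 1], [-3, 0, 0, 0, 1], [0, 0, 0, 0, 1]]}}

```text
time: 6.58
tcp_pos: [425.1, 44.3, 204.8]
tcp_rot: [0.735, 0.678, -0.001, 0.001]
ft_force: [-0.5, 0.1, -0.4]
grip_width: 0.997
```

```bash
python3 - <<'E'
from h import *
c=snap("top","top4"); stand(c,(330,60),(520,320)); c=snap("scene","scene4"); stand(c,(330,60),(520,320))
c=snap("wrist","wrist4"); stand(c,(330,60),(520,320))
p=pose(); print(p[0],p[1])
E
```

```text
plate 2077 [435.7 177.6 136.2  87.9  85.2] [434.  184.7  10. ]
house 734 [432.3 138.2  55.4  44.2  85.1] [432.  138.7  80.1]
wing 113 [439.4 223.9  34.7   8.9  75.1] [439.  223.9 117.9]
plate 1547 [434.  178.8 136.6  89.   85.5] [413.2 165.   10.8]
house 243 [438.1 126.2  31.7  26.3  84.9] [439.2 121.8  80.5]
wing 123 [437.3 224.4  36.3   9.2  75.6] [436.4 222.5 118.6]
plate 3383 [455.3 159.1 101.9  42.9  85.5] [461.6 172.9   8.9]
house 4501 [430.4 137.6  54.1  44.8  84.1] [431.  138.7  79. ]
wing none
[424.90367412  45.87450527 204.23007959] -0.07803515854148539
```

View pics/wrist4.png

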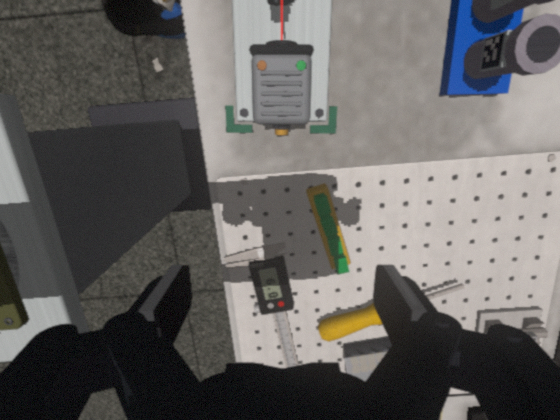

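View pics/top4.png

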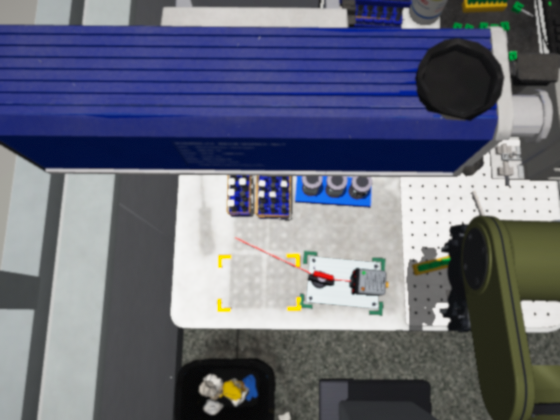

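```bash
python3 - <<'E'
from h import *
c=load("wrist4"); P=cloud(c)
im=c["frame"][0:100,440:560,::-1]; cv2.imwrite("pics/w4z.png",cv2.resize(im,None,fx=5,fy=5,interpolation=cv2.INTER_NEAREST))
for v in range(30,80,6): print(v,[tuple(P[v,u].round(0).astype(int)) for u in range(476,520,6)])
# code by quad: points on flat plane
E
```

```text
30 [(np.int64(604), np.int64(173), np.int64(14)), (np.int64(609), np.int64(173), np.int64(15)), (np.int64(614), np.int64(172), np.int64(16)), (np.int64(620), np.int64(172), np.int64(14)), (np.int64(625), np.int64(172), np.int64(15)), (np.int64(630), np.int64(171), np.int64(15)), (np.int64(601), np.int64(162), np.int64(67)), (np.int64(597), np.int64(160), np.int64(78))]
36 [(np.int64(605), np.int64(169), np.int64(15)), (np.int64(610), np.int64(168), np.int64(15)), (np.int64(615), np.int64(168), np.int64(14)), (np.int64(598), np.int64(162), np.int64(52)), (np.int64(597), np.int64(160), np.int64(61)), (np.int64(598), np.int64(159), np.int64(66)), (np.int64(596), np.int64(157), np.int64(75)), (np.int64(596), np.int64(156), np.int64(81))]
42 [(np.int64(611), np.int64(165), np.int64(4)), (np.int64(604), np.int64(162), np.int64(26)), (np.int64(597), np.int64(159), np.int64(46)), (np.int64(596), np.int64(157), np.int64(55)), (np.int64(596), np.int64(156), np.int64(63)), (np.int64(595), np.int64(154), np.int64(71)), (np.int64(595), np.int64(153), np.int64(77)), (np.int64(595), np.int64(152), 
[... 1545 characters left out ...]
4(25)), (np.int64(602), np.int64(138), np.int64(34)), (np.int64(603), np.int64(137), np.int64(41)), (np.int64(604), np.int64(136), np.int64(46)), (np.int64(606), np.int64(136), np.int64(51)), (np.int64(607), np.int64(135), np.int64(57)), (np.int64(609), np.int64(134), np.int64(60)), (np.int64(603), np.int64(133), np.int64(76))]
78 [(np.int64(609), np.int64(134), np.int64(13)), (np.int64(620), np.int64(134), np.int64(5)), (np.int64(620), np.int64(133), np.int64(14)), (np.int64(624), np.int64(133), np.int64(15)), (np.int64(631), np.int64(132), np.int64(13)), (np.int64(635), np.int64(132), np.int64(16)), (np.int64(652), np.int64(132), np.int64(-1)), (np.int64(657), np.int64(132), np.int64(-1))]
```

View pics/w4z.png

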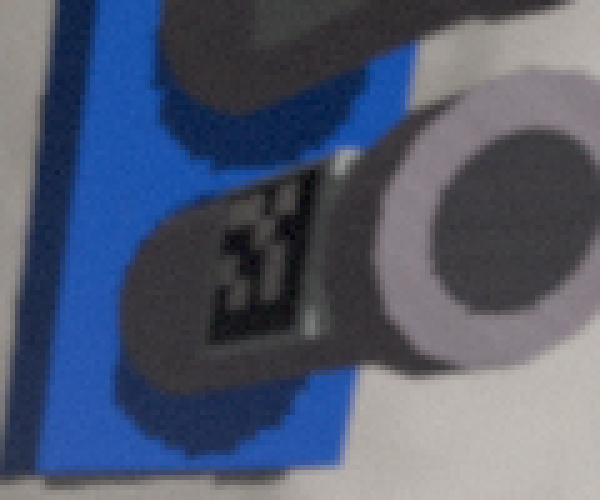

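```bash
python3 - <<'E'
from h import *
plan([438.5,224.1,170],-0.256,5)
E
```

```text
[3.57, -0.01, np.float64(0.68), np.float64(0.036), 1.0]
[3.57, -0.13, np.float64(0.68), np.float64(0.036), 1.0]
[3.57, -0.26, np.float64(0.68), np.float64(0.036), 1.0]
[3.55, -0.39, np.float64(0.68), np.float64(0.036), 1.0]
[3.54, -0.51, np.float64(0.68), np.float64(0.036), 1.0]
tilt [-0.0021 -0.0027 -1.    ] from [424.9  45.9 204.2] -0.078 da -0.178
```

Call:
{"name": "carry_out", "arguments": {"rows": [[3.6, 0, 0.5, 0.036, 1], [3.6, -0.1, 0.6, 0.036, 1], [3.6, -0.3, 0.7, 0.036, 1], [3.6, -0.4, 0.7, 0.036, 1], [3.5, -0.5, 0.7, 0.036, 1], [0, 0, 0, 0, 1]]}}

```text
time: 7.48
tcp_pos: [437.6, 235.6, 169.2]
tcp_rot: [0.792, 0.611, -0.003, -0.0]
ft_force: [-0.8, 0.2, -0.9]
grip_width: 0.997
```

```bash
python3 - <<'E'
from h import *
plan([438.5,224.1,150],-0.256,2)
E
```

```text
[-0.54, 0.19, np.float64(0.96), np.float64(-0.001), 1.0]
[-0.54, 0.19, np.float64(0.96), np.float64(-0.001), 1.0]
tilt [-0.0044 -0.0028 -1.    ] from [437.6 235.6 169.2] -0.257 da 0.001
```

Call:
{"name": "carry_out", "arguments": {"rows": [[-0.5, 0.2, 0.8, 0, 1], [-0.5, 0.2, 0.8, 0, 1], [0, 0, 0, 0, 1], [0, 0, 0, 0, 1]]}}

```text
time: 7.98
tcp_pos: [438.2, 222.6, 151.5]
tcp_rot: [0.792, 0.61, -0.003, -0.0]
ft_force: [1.1, 0.0, 0.6]
grip_width: 1.0
```

```bash
python3 - <<'E'
from h import *
plan([438.5,224.1,118],-0.256,2)
E
```

```text
[0.07, -0.01, np.float64(1.67), np.float64(-0.001), 1.0]
[0.07, -0.01, np.float64(1.67), np.float64(-0.001), 1.0]
tilt [-0.0057 -0.0039 -1.    ] from [438.2 222.6 151.5] -0.258 da 0.002
```

Call:
{"name": "carry_out", "arguments": {"rows": [[0.1, 0, 1.1, 0, 1], [0.1, 0, 1.1, 0, 1], [0, 0, 0.9, 0, 1], [0, 0, 0, 0, 1], [0, 0, 0, 0, 1]]}}

```text
time: 8.6
tcp_pos: [438.6, 224.2, 118.2]
tcp_rot: [0.792, 0.61, -0.004, -0.0]
ft_force: [-0.9, -0.2, 0.3]
grip_width: 0.998
```

```bash
python3 - <<'E'
from h import *
plan([438.5,224.1,118],-0.256,1)
c=snap("wrist","wrist5"); stand(c,(330,60),(520,320))
c=snap("top","top5"); stand(c,(330,60),(520,320))
E
```

```text
[-0.01, -0.01, np.float64(0.02), np.float64(-0.003), 1.0]
tilt [-0.0059 -0.0039 -1.    ] from [438.6 224.2 118.2] -0.259 da 0.003
plate 5908 [454.8 176.1 136.1  46.6  85.3] [461.6 184.9   8.8]
house 1932 [432.  154.6  24.4  45.   82.2] [433.2 156.5  78.6]
wing 1440 [438.1 224.2  35.6   8.7  75.5] [438.6 225.8 117. ]
plate 612 [407.6 160.6  95.2  34.7  85.2] [402.4 158.8  10. ]
house 390 [425.6 138.7  53.4  31.5  88.3] [422.5 136.1  79.9]
wing none
```

View pics/wrist5.png

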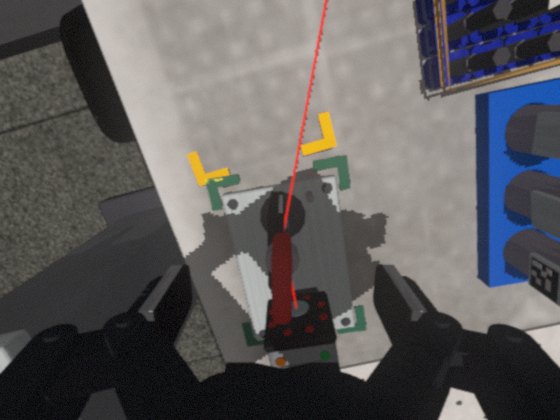

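Call:
{"name": "carry_out", "arguments": {"rows": [[0, 0, 0, 0, 0.3], [0, 0, 0, 0, 0.2], [0, 0, 0, 0, 0.1], [0, 0, 0, 0, 0], [0, 0, 0, 0, 0], [0, 0, 0, 0, 0], [0, 0, 0, 0, 0]], "squeeze": 25}}

```text
time: 9.57
tcp_pos: [438.6, 224.6, 119.3]
tcp_rot: [0.792, 0.61, -0.003, -0.0]
ft_force: [-2.2, 0.4, 1.0]
grip_width: 0.1
```

```bash
python3 - <<'E'
from h import *
plan([438.5,224.1,118],-1.047,8,0)
c=snap("wrist","wrist6"); stand(c,(330,60),(520,320))
c=snap("scene","scene6"); stand(c,(330,60),(520,320))
E
```

```text
[-0.01, 0.0, np.float64(0.02), np.float64(0.099), 0]
[-0.01, 0.0, np.float64(0.02), np.float64(0.099), 0]
[-0.01, 0.0, np.float64(0.02), np.float64(0.099), 0]
[-0.01, 0.0, np.float64(0.02), np.float64(0.099), 0]
[-0.01, 0.0, np.float64(0.02), np.float64(0.099), 0]
[-0.01, 0.0, np.float64(0.02), np.float64(0.099), 0]
[-0.0, 0.0, np.float64(0.02), np.float64(0.099), 0]
[-0.0, 0.0, np.float64(0.02), np.float64(0.099), 0]
tilt [-0.0052 -0.003  -1.    ] from [438.6 224.6 119.3] -0.258 da -0.789
plate 4409 [458.5 186.  115.9  41.   85.3] [464.9 196.4   8.7]
house 835 [421.5 156.4  20.1  20.4  87.9] [421.5 157.3  78.7]
wing 2338 [436.4 226.3  31.4  30.7  40.1] [439.5 228.1 117.8]
plate 1679 [433.8 179.1 137.4  88.   85.2] [413.7 168.1  10.8]
house 927 [430.6 139.   56.3  44.6  86.3] [429.3 137.2  80.8]
wing 204 [434.7 222.5  30.2  29.3  20.4] [435.4 219.1 118.7]
```

Call:
{"name": "carry_out", "arguments": {"rows": [[0, 0, 0, 0.05, 0], [0, 0, 0, 0.07, 0], [0, 0, 0, 0.07, 0], [0, 0, 0, 0.07, 0], [0, 0, 0, 0.07, 0], [0, 0, 0, 0.05, 0]]}}

```text
time: 10.42
tcp_pos: [438.5, 224.6, 119.3]
tcp_rot: [0.896, 0.444, -0.003, 0.0]
ft_force: [-2.0, 0.2, 1.1]
grip_width: 0.093
```

```bash
python3 - <<'E'
from h import *
plan([438.6,224.4,118.8],-1.047,6,0); print(pose()[3]["ft_force"])
E
```

```text
[-0.0, 0.0, np.float64(0.01), np.float64(0.066), 0]
[-0.0, 0.0, np.float64(0.01), np.float64(0.066), 0]
[-0.0, 0.0, np.float64(0.01), np.float64(0.066), 0]
[-0.0, 0.0, np.float64(0.01), np.float64(0.066), 0]
[-0.0, 0.0, np.float64(0.01), np.float64(0.066), 0]
[-0.0, 0.0, np.float64(0.01), np.float64(0.066), 0]
tilt [-0.0057 -0.0029 -1.    ] from [438.5 224.6 119.3] -0.651 da -0.396
[-2.03428569  0.17364902  1.0555936 ]
```

Call:
{"name": "carry_out", "arguments": {"rows": [[0, 0, 0, 0.06, 0], [0, 0, 0, 0.07, 0], [0, 0, 0, 0.07, 0], [0, 0, 0, 0.07, 0], [0, 0, 0, 0.06, 0], [0, 0, 0, 0.04, 0], [0, 0, 0, 0, 0]]}}

```text
time: 11.3
tcp_pos: [438.5, 224.7, 119.3]
tcp_rot: [0.964, 0.266, -0.003, 0.0]
ft_force: [-1.6, 1.1, 0.7]
grip_width: 0.098
```

```bash
python3 - <<'E'
from h import *
plan([438.6,224.4,118.8],-1.047,1,0); print(pose()[3]["ft_force"])
for n in ("wrist","scene","top"):
    c=snap(n,n+"7"); stand(c,(330,60),(520,320))
E
```

```text
[-0.0, 0.03, np.float64(0.05), np.float64(0.014), 0]
tilt [-0.0063 -0.0027 -1.    ] from [438.5 224.7 119.3] -1.033 da -0.014
[-1.57327086  1.05864479  0.72688758]
plate 5720 [447.1 156.7  96.7  58.7  85.3] [451.8 163.    8.8]
house 1668 [447.6 137.2  17.6  54.9   1. ] [446.6 140.6  78.7]
wing 2345 [438.5 226.6  30.8  32.   86.1] [442.3 225.8 117.8]
plate 1654 [433.9 178.9 136.9  88.2  85.2] [413.7 167.1  10.9]
house 932 [429.9 138.7  55.3  45.2  84.5] [429.3 137.4  80.8]
wing 172 [434.9 220.4  22.3  35.8  66.4] [431.9 218.  118.6]
plate 641 [407.8 162.2 100.7  34.7  85.1] [402.9 161.3  10. ]
house 394 [425.7 138.7  53.3  31.4  88.4] [422.6 136.   80. ]
wing none
```

View pics/wrist7.png

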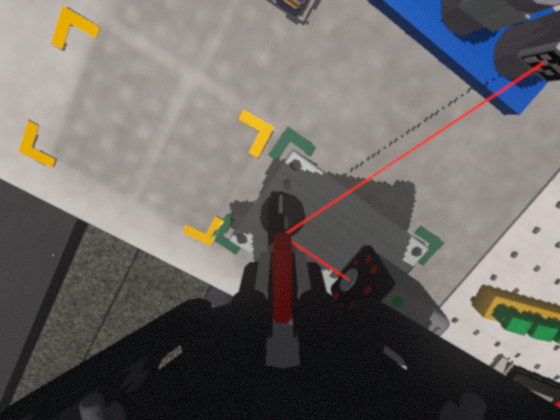

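View pics/scene7.png

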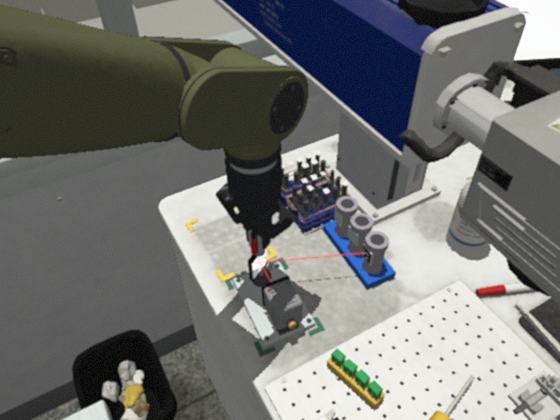

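```bash
cat > beam.py <<'E'
from h import *
import sys
def beam(t):
    c=load(t); hsv=cv2.cvtColor(c["frame"],cv2.COLOR_RGB2HSV)
    m=(cv2.inRange(hsv,(0,110,120),(9,255,255))|cv2.inRange(hsv,(171,110,120),(180,255,255)))
    v,u=np.nonzero(m); X=np.array([onz(c,a,b,55) for a,b in zip(u,v)])
    k=(X[:,0]>460)&(X[:,0]<598)&(X[:,1]>130)&(X[:,1]<235); X=X[k]
    vx,vy,x0,y0=cv2.fitLine(X[:,:2].astype(np.float32),cv2.DIST_HUBER,0,0.01,0.01).ravel()
    if vx<0: vx,vy=-vx,-vy
    print(t,len(X),"yaw",np.arctan2(vy,vx).round(4),"y at x=595.5",(y0+(595.5-x0)*vy/vx).round(1),"y at 438.5",(y0+(438.5-x0)*vy/vx).round(1),X[:,0].max().round(1))
for t in sys.argv[1:]: beam(t)
E
python3 beam.py wrist7 scene7
python3 - <<'E'
from h import *
a=[]
for t in("wrist7","scene7"):
    c=load(t); print(t,proj(c,[595.5,150.2,55]))
    u,v=map(int,proj(c,[595.5,150.2,55])); y0=max(0,v-50);x0=max(0,min(u-60,440))
    a.append(cv2.resize(c["frame"][y0:y0+100,x0:x0+120,::-1],(600,500),interpolation=cv2.INTER_CUBIC)[:, :]); print(x0,y0)
    cv2.imwrite("pics/z_"+t+".png",a[-1])
E
```

```text
wrist7 853 yaw -0.4105 y at x=595.5 155.4 y at 438.5 223.8 595.6
scene7 47 yaw -0.41 y at x=595.5 157.0 y at 438.5 225.3 596.8
wrist7 (np.float64(550.8782811647256), np.float64(67.36087329172292))
440 17
scene7 (np.float64(366.066201320626), np.float64(255.38892716793822))
306 205
```

View pics/z_wrist7.png

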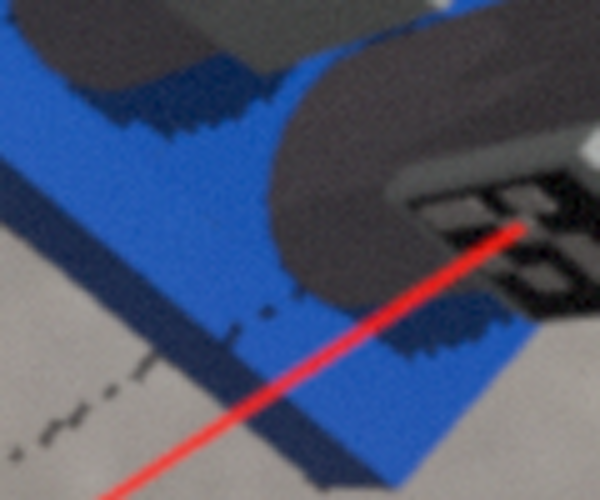

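View pics/z_scene7.png

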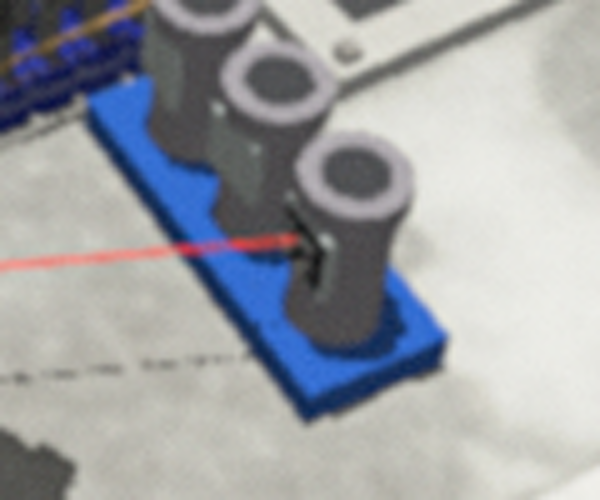

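Call:
{"name": "carry_out", "arguments": {"rows": [[0, 0, 0, 0.016, 0], [0, 0, 0, 0, 0], [0, 0, 0, 0, 0], [0, 0, 0, 0, 0]]}}

```text
time: 11.95
tcp_pos: [438.5, 224.7, 119.4]
tcp_rot: [0.966, 0.258, -0.003, 0.001]
ft_force: [-1.8, -0.7, 0.5]
grip_width: 0.101
```

```bash
python3 - <<'E'
from h import *
for n in ("wrist","scene","top"):
    c=snap(n,n+"8"); stand(c,(330,60),(520,320))
p=pose(); print(p[0],p[1],p[3]["ft_force"],p[3]["grip_width"],np.abs(p[3]["joint_velocities"]).max())
P=cloud(load("scene8")); f=(P[...,0]>540)&(P[...,0]<680)&(P[...,1]>80)&(P[...,1]<330)&(P[...,2]>80)&(P[...,2]<90)
n,l,st,ce=cv2.connectedComponentsWithStats(f.astype(np.uint8))
for i in range(1,n):
    if st[i,4]>30: print("sleeve",P[l==i].mean(0).round(1))
E
python3 beam.py wrist8 scene8
```

```text
plate 5659 [447.1 157.1  96.6  59.   85.2] [451.6 162.6   8.8]
house 1861 [4.467e+02 1.372e+02 1.860e+01 5.500e+01 2.000e-01] [446.  140.2  78.7]
wing 2342 [441.2 222.7  31.3  31.   66. ] [442.3 225.8 117.8]
plate 1653 [434.1 179.3 138.6  88.4  85.5] [413.7 167.3  10.8]
house 936 [430.1 138.9  55.6  45.   84.7] [429.3 137.1  80.7]
wing 169 [435.  219.6  21.8  35.   65.5] [432.1 217.9 118.5]
plate 644 [407.9 162.7  99.7  35.   85.2] [402.7 161.3  10. ]
house 391 [425.  139.   31.3  53.3   0.5] [422.5 135.8  80. ]
wing none
[438.46607386 224.65160498 119.33131662] -1.049192944825688 [-2.57772826  0.05899452  1.92653898] 0.09698389417343822 0.0019560620771044814
sleeve [616.6 241.1  85. ]
sleeve [613.9 195.4  84.9]
sleeve [611.  149.6  85. ]
wrist8 837 yaw -0.4434 y at x=595.5 149.2 y at 438.5 223.8 595.4
scene8 41 yaw -0.4423 y at x=595.5 151.0 y at 438.5 225.4 595.9
```

```bash
python3 -c "
from station import manip
print(manip.close_job())"
```

```text
the job is handed in; nothing more can be done
None
```

I slid the stand from the yellow marks onto the green marks. I then gripped the red wing, turned the mirror about 0.79 rad and handed the job in while still holding it. No verdict was reported; these are my last measurements before handing in:

- **Stand:** about 1 mm from the centre of the green marks and within about 0.01 rad of their direction. The plate top still measured 10 mm high, so it stayed flat on the desk.
- **Beam:** it points at the marked sleeve, the one nearest −y. It meets the code's face at y = 149.2 mm seen from the wrist camera and 151.0 mm from the scene camera; the code's centre is at about 150 mm. The limit is 9 mm. The 1.8 mm difference between the two cameras is within their calibration error.
- **Hold:** the fingers were closed on the wing at a 25 N grip setting, and the arm was still. I could not read the finger-to-mirror contact force directly.
- **Sleeves:** all three read within 0.1 mm of where they started.
- **Bundles:** I did not measure these again. The arm's path stayed clear of them.

The job took about 12 s of the 48 s allowed.

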